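Unlock and raise the arm of the mould press

TASK

Open the small mould press so that a colleague can empty the mould: turn the black lock knob beside its arm a quarter turn anticlockwise (seen from above), then pinch the red spring latch tab sideways towards the steel fin beside it, lift the arm off its ball stud by these two plates to about 30 degrees, and keep holding it there. The arm drops if it is let go, so finish while still holding it up by the two plates, and leave the things standing around the press where they are.

Things in the scene. Friction and masses are not known exactly. Their poses are not given: they have to be found in the camera images.
- press_base: fixed light wooden board of the mould press, 350 x 160 x 18 mm. Origin on the table directly under the ball stud. x runs from the ball stud along the arm to the hinge, z up, y to the left looking from stud to hinge (the side of the red tab); the board reaches from x = -65 to +285 mm and y = -95 to +65 mm. A white mould box stands under the arm at x = 135 mm.
- press_lift (a joint): angle of the press arm about its level hinge pin, rad: 0 = level, seated on the ball stud; grows as the free end rises, stop at 1.0. It weighs about 0.5 kg with its fittings (2 to 4 N at the handle) and nothing holds it up. The latch's jaw keeps it at 0 until the latch is pulled.
- press_hinge (a point): centre of the hinge pin, x = 240, z = 90 mm of press_base; the pin runs along y of press_base. The arm is a bar 22 mm wide and 16 mm high on the line from here to its dark steel head (48 mm wide, top 106 mm above the table), which sits over the steel ball stud.
- press_arm: the hinged arm with its steel head and handle. Origin on the hinge pin; axes parallel to press_base when the arm is down, turning with it. The handle's fixed half, a plain upright steel fin on the head (30 mm along the arm, 5 mm thick, 50 mm high), is centred at x = -240 mm, its outer face at y = -24, inner at -19, top at z = 66 mm (156 mm above the table when down).
- handle_mid (a point): pinch point of the handle, moves with the arm: 140 mm above the table when the arm is down, 34 mm above the head, 16 mm below the fin's top. The fin's outer face lies 20 mm to its -y side (does not give), the red tab's outer face 32 mm to its +y side (20 when fully pulled): 52 mm over both, 40 when pulled. Fingers go outside the plates and close along y of press_base.
- press_latch (a joint): travel of the red latch tab (plate 30 x 5 x 50 mm, parallel to the fin, top 158 mm above the table) towards the fin, m: 0 = sprung home, 0.012 = fully pulled. Spring 4 N at home, 9 N fully pulled. Its jaw frees the ball stud from about 0.008 on. While the knob is locked the tab moves about 0.005 at most.
- press_knob (a joint): angle of the lock knob, rad: 0 = locked, bar of the knob parallel to the arm; grows anticlockwise from above to the stop at 1.57, bar square to the arm. The latch can be pulled fully from about 1.2. It starts between 0 and 0.15 and stays where it is left (friction 0.05 N m).
- knob_grip (a point): grip point on the axis of the black lock knob, which stands on its own post on the board at x = 115, y = -77 mm of press_base; 139 mm above the table. The knob is an upright bar 46 mm long, 12 mm thick, 36 mm high, its top 10 mm above this point. A steel cam below it turns with it and blocks the latch through a small brass slug.
- wicker_pot: bystander: brown coiled wicker pot, 98 mm wide, 112 mm high, origin under its centre
- spray_bottle: bystander: white spray bottle with yellow head, 203 mm high, origin under its centre
- caddy: bystander: grey lidded box 134 x 164 x 73 mm, origin under its centre
- timer: bystander: white wind-up kitchen timer, 64 mm wide, 38 mm high, origin under its centre
- seaweed_pack: bystander: black packet 106 x 161 x 47 mm, origin under its centre
- cup_a: bystander: small white cup with dark rim, 41 mm wide, 34 mm high, origin under its centre
- cup_b: bystander: a second small white cup with dark rim, 41 mm wide, 34 mm high, origin under its centre
- blue_cup: bystander: small blue fluted cup, 40 mm wide, 35 mm high, origin under its centre

How it is judged:
By the outcome, as a careful person would: the job done as asked, in the order asked, and still so for the second after the job is handed in, while the arm keeps its last pose, push and grip.
It also fails if it takes over 45 s, if anything falls off the work surface, if the arm or the gripper's body presses on something with over 40 N, if the wrist force passes 120 N, or if a joint passes its speed limit or range.

ROBOT

A 7-joint arm with a two-finger parallel gripper is mounted at the origin on a cart in front of the work surface, level with it; the furniture and walls round the work are solid. World frame = base frame: x ahead of the robot, y to its left, z up, the work surface at z = 0. Lengths are in m, angles in rad, forces in N, time in s.
With the tool pointing down it reaches from about 0.4 to 0.875 m from the base axis. Payload 19.3 kg.
Tool frame: the origin (TCP) lies at the very end of the fingers, on their centre line; the grasp point (between the pads) lies bot.pinch_z behind it (bot.pinch_z is the distance from the TCP to the grasp point, in m); z points along the fingers, y is the line along which they close (so a half turn about z gives the same grasp; the last joint's range is limited). The gripper opens to 85 mm and grips with 20 to 120 N. Pads are 22 mm wide; open, the fingers measure 114 mm over their backs; the gripper's body (76 mm by 85 mm) begins 54 mm behind the grasp point. The pads swing forward as they close: fully open they stand 13 mm farther back than shut.
Start: joints at [-1.419, 0.521, -0.036, 1.599, 0.021, 1.021, -0.113], TCP at [0.138, 0.61, 0.231] pointing down, gripper open.
Joint ranges: [-2.91, 2.91], [-0.3, 2.13], [-1.5, 1.42], [0.17, 2.43], [-1.26, 4.41], [0.16, 1.93], [-2.52, 2.52]. Speed limits (rad/s): [1.89, 1.89, 2.39, 2.39, 3.01, 3.01, 3.01].

INTERFACE

Orientations are given as [roll, pitch, yaw] about the fixed x, y, z axes, in that order (R = Rz(yaw) Ry(pitch) Rx(roll)).
In Python, from workcell import bot, grab_frame, ticket gives the robot as it stands.
- The arm moves only by the tool arm_command, never from a script. Its argument "commands" is a list of rows, each a list of 3 entries, a list of its own where there are three numbers: the shift along the world's x, y, z in mm, then the turn about the world's z in rad, then the gripper command: -1 is fully open, 1 is shut, values between are in proportion. In form: [[[tx, ty, tz], roll, fingers], ...]. A call has 1 to 20 rows; each row shifts and turns the commanded pose from where the row before left it; what a row does not reach is not made up. A row lasts 1/10 s, in which the tool goes at most 50 mm and 8.59 degrees, less where a joint would pass 70% of its speed; a pose out of reach is approached as far as the arm can. A call with a gripper value outside its range is refused whole. The fingers move at their own pace and stop on an object; "newtons" is the grip in N (left out, the last holds). Time passes only in rows, so rows that do not move let the fingers close. It gives the time, the measured TCP pose, the force, the opening and the grip force at its end, in the units of the state.
- bot.observe(): the state, without advancing time (a new reading comes with each control period).
- grab_frame(name): name is "side" or "top" or "wrist"; returns a dict with "image" (420x560x3 uint8, red, green, blue), "vertical_fov" (degrees; the focal length in pixels is half the picture's height over the tangent of half this angle, whatever the lens; pixels are square), "cx", "cy" (the principal point, pixels), "R" (3x3) and "t" (3): a world point X has camera coordinates R X + t. Camera axes: x right, y down, z forward; pixel columns grow to the right and rows downward; lengths in m; the calibration is good to about 2 mm. A picture is of the moment at which its call begins. There is no depth.
- ticket.job_done(): hands the job in; it is judged then, once.
The state is a dict: "clock": time; "qpos": joint angles; "qd": joint speeds; "joint_efforts": joint torques, N m; "position": TCP position; "tool_rot": TCP orientation; "force": force on the tool from outside, world axes, zero at the start; "moment": the same for the moment, N m; "grip_width": finger opening in m; "finger_force": force on a finger pad.
Only numpy, scipy, OpenCV 4.12 (cv2) and the standard library are available. Lean on these libraries where they do the work, as an engineer would, in place of code of your own. Each camera call takes 0.05 s, during which the arm holds its last target. There are 200 camera calls.

## Working session

There is one attempt and no reset: what is moved stays moved. The work goes in short steps, Python scripts to look and compute and a tool call to move; the robot and the scene stay as the last step left them, time stands still between calls to the robot, and variables do not carry over. Pictures are saved under pics/ and viewed, at most 10 in all, crops included, and the job is handed in when it is done.

Besides the shell and the picture viewer there is one more tool, called in YAML: its name, and indented under it one key for each argument. arm_command: Moves the arm, as the interface text tells. Its arguments: {"type":"object","properties":{"commands":{"type":"array"},"newtons":{"type":"number"}},"required":["commands"]}

```bash
mkdir -p pics; ls; cat > h.py <<'E'
import numpy as np, cv2, json
from workcell import bot, grab_frame, ticket
def snap(n,fn):
    f=grab_frame(n); cv2.imwrite(f'pics/{fn}.png',f['image'][:,:,::-1])
    np.savez(f'pics/{fn}.npz',**{k:f[k] for k in('image','vertical_fov','cx','cy','R','t')}); return f
def load(fn): return np.load(f'pics/{fn}.npz')
def K(f): return 210/np.tan(np.radians(float(f['vertical_fov']))/2)
def ray(f,p):
    d=np.array([(p[0]-f['cx'])/K(f),(p[1]-f['cy'])/K(f),1]); R=f['R']; d=R.T@d
    return -R.T@f['t'], d/np.linalg.norm(d)
def atz(f,p,z):
    o,d=ray(f,p); return o+d*(z-o[2])/d[2]
def tri(obs):
    A=0;b=0
    for f,p in obs:
        o,d=ray(f,p); M=np.eye(3)-np.outer(d,d); A=A+M; b=b+M@o
    X=np.linalg.solve(A,b); return X
def proj(f,X):
    c=f['R']@np.array(X)+f['t']; return np.array([f['cx']+K(f)*c[0]/c[2],f['cy']+K(f)*c[1]/c[2]])
E
python3 - <<'E'
from h import *
for n in('side','top','wrist'):
    f=snap(n,n+'0'); print(n,f['image'].shape,f['vertical_fov'],f['cx'],f['cy'],-f['R'].T@f['t'])
print(bot.pinch_z,bot.observe())
a=cv2.imread('pics/top0.png')
E
```

```text
pics
side (420, 560, 3) 42.60178974275925 280.5092713114495 210.5913653713783 [ 0.62200122 -1.3501764   0.64555667]
top (420, 560, 3) 51.38257076554297 276.50220299244654 209.4163678645516 [ 0.41990599 -0.03608583  1.3122021 ]
wrist (420, 560, 3) 59.618509152719014 284.2760812232984 213.3325368191328 [0.0624321  0.62580973 0.37386386]
0.0187 {'clock': 0.15, 'qpos': array([-1.41919512,  0.52186516, -0.03631132,  1.59983753,  0.02120544,
        1.02107743, -0.11279938]), 'qd': array([-0.00172379, -0.0005513 , -0.00019177, -0.00101986,  0.00147859,
        0.00010966, -0.00072179]), 'joint_efforts': array([ 1.70561918e-03, -9.27393079e+01,  1.98089696e+00, -3.70051968e+01,
        1.80419628e-02,  6.59585188e-03,  4.04512537e-05]), 'position': array([0.13747927, 0.60945984, 0.23087972]), 'tool_rot': array([-3.14079280e+00,  6.43278509e-05,  2.91976793e+00]), 'force': array([-0.05104437,  0.22142162, -0.20765502]), 'moment': array([ 0.00096971,  0.02402048, -0.00051198]), 'finger_force': 0.0, 'grip_width': 0.08580180156347887}
```

View pics/top0.png

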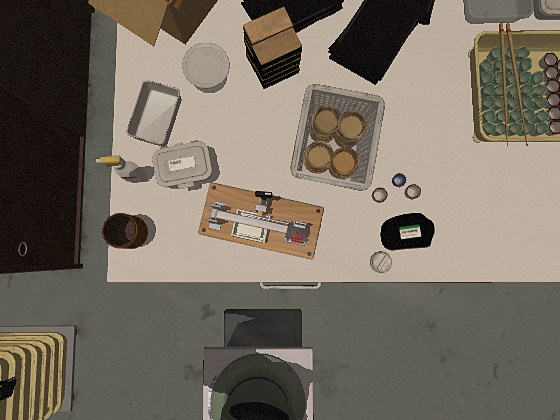

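View pics/side0.png

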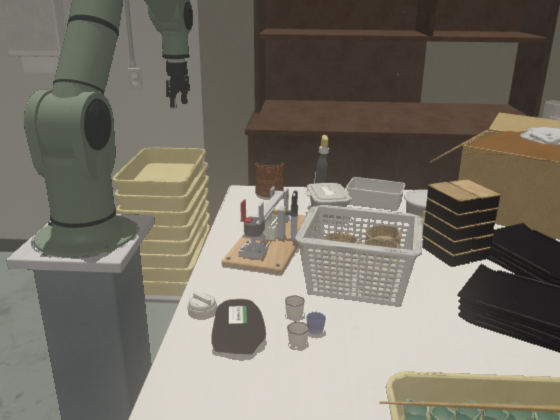

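```bash
python3 - <<'E'
from h import *
a=cv2.imread('pics/top0.png')[170:270,190:335]; b=cv2.imread('pics/side0.png')[175:280,215:325]
cv2.imwrite('pics/c1.png',cv2.resize(a,None,fx=5.5,fy=5.5,interpolation=cv2.INTER_CUBIC))
cv2.imwrite('pics/c2.png',cv2.resize(b,None,fx=5.5,fy=5.5,interpolation=cv2.INTER_CUBIC))
f=load('top0')
for p in[(199,234),(213,184),(324,207),(314,259)]: print(atz(f,p,.018))
E
```

```text
[0.48078996 0.17209261 0.018     ]
[0.63041327 0.13324997 0.018     ]
[ 0.56220466 -0.19883055  0.018     ]
[ 0.40776674 -0.16773097  0.018     ]
```

View pics/c1.png

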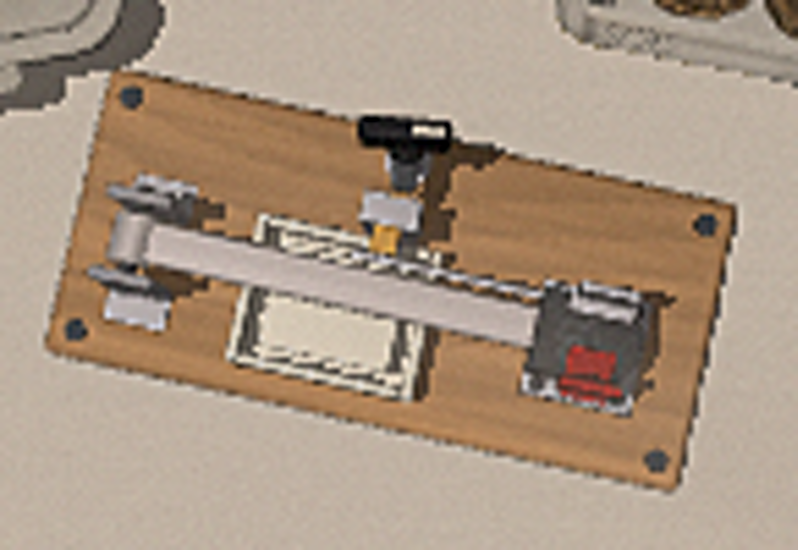

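View pics/c2.png

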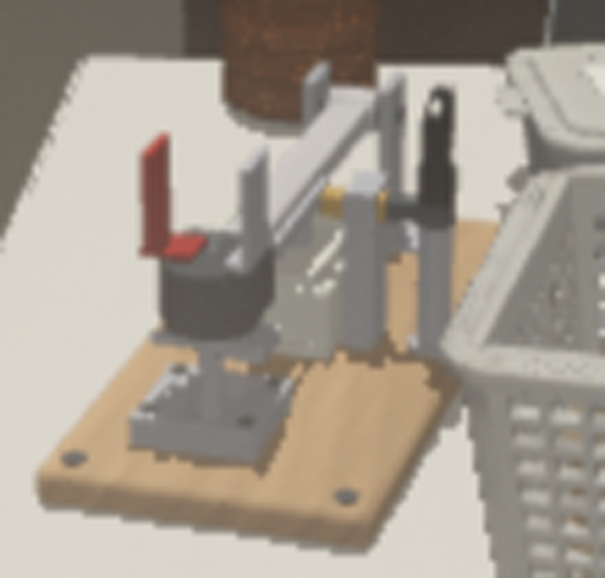

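```bash
cat >> h.py <<'E'
def c1(p): return ((p[0]+.5)/5.5-.5+190,(p[1]+.5)/5.5-.5+170)
def c2(p): return ((p[0]+.5)/5.5-.5+215,(p[1]+.5)/5.5-.5+175)
E
python3 - <<'E'
from h import *
f=load('top0');s=load('side0')
P=np.array([[285,-95],[-65,-95],[-65,65],[285,65]])/1000.
W=np.array([atz(f,c1(p),.018)[:2] for p in[(112,72),(735,207),(677,490),(47,352)]])
Pc=P-P.mean(0);Wc=W-W.mean(0)
H=Pc.T@Wc; th=np.arctan2(H[0,1]-H[1,0],H[0,0]+H[1,1]); R=np.array([[np.cos(th),-np.sin(th)],[np.sin(th),np.cos(th)]])
t=W.mean(0)-R@P.mean(0); print('yaw',th,'org',t,'res',(W-(P@R.T+t))*1e3)
for n,x,y,z in[('mid',0,0,.14),('knob',.115,-.077,.149),('fin',0,-.0215,.156),('tab',0,.0295,.158)]:
    X=np.r_[R@[x,y]+t,z]; print(n,X,(proj(f,X)-[190,170])*5.5+2.2,(proj(s,X)-[215,175])*5.5+2.2)
print(tri([(f,c1((405,126))),(s,c2((440,92)))]),tri([(f,c1((590,383))),(s,c2((156,142)))]))
print(bot.observe()['tool_rot'])
# wrist cam in tool frame
w=load('wrist0');print(w['R'])
E
```

```text
yaw 1.3588015895574677 org [ 0.48383322 -0.11520186] res [[-2.30581782 -1.01980656]
 [-1.51543143  2.22525752]
 [ 2.08342483  1.22727008]
 [ 1.73782442 -2.43272104]]
mid [ 0.48383322 -0.11520186  0.14      ] [601.09212469 337.36242122] [207.19051731 187.25288684]
knob [ 0.58330663 -0.01897795  0.149     ] [404.83050799 132.4630327 ] [434.93512856 100.51344091]
fin [ 0.50485191 -0.11972569  0.156     ] [612.49817094 292.0905943 ] [252.35772075 159.3743584 ]
tab [ 0.45499364 -0.10899475  0.158     ] [590.935814   395.34904447] [144.70835834 143.37009447]
[ 0.58575363 -0.01909797  0.15350833] [ 0.46049105 -0.10855579  0.15870877]
[-3.14079280e+00  6.43278509e-05  2.91976793e+00]
[[ 2.19802060e-01  9.75544073e-01 -9.03262505e-04]
 [ 9.31143371e-01 -2.09521699e-01  2.98450466e-01]
 [ 2.90962330e-01 -6.64410943e-02 -9.54424698e-01]]
```

arm_command:
  commands:
    - [[39, -20, 9], -0.078, -1]
    - [[39, -20, 9], -0.078, -1]
    - [[39, -20, 9], -0.078, -1]
    - [[39, -20, 9], -0.078, -1]
    - [[39, -20, 9], -0.078, -1]
    - [[39, -20, 9], -0.078, -1]
    - [[39, -20, 9], -0.078, -1]
    - [[39, -20, 9], -0.078, -1]
    - [[7, -42, 0], -0.078, -1]
    - [[7, -42, 0], -0.078, -1]
    - [[7, -42, 0], -0.078, -1]
    - [[7, -42, 0], -0.078, -1]
    - [[7, -42, 0], -0.078, -1]
    - [[7, -42, 0], -0.078, -1]
    - [[7, -42, 0], -0.078, -1]
    - [[7, -42, 0], -0.078, -1]
    - [[7, -42, 0], -0.078, -1]
    - [[7, -42, 0], -0.078, -1]
    - [[7, -42, 0], -0.078, -1]
    - [[7, -42, 0], -0.078, -1]

```text
clock: 2.15
position: [0.5334, -0.056, 0.3033]
tool_rot: [3.142, -0.0, 1.357]
force: [0.9, 0.5, -0.7]
grip_width: 0.0853
finger_force: 0.0
```

```bash
python3 - <<'E'
from h import *
snap('wrist','w1')
o=bot.observe();print(o['position'],o['tool_rot'],o['qpos'],o['clock'],o['force'])
w=load('w1')
for n,x,y,z in[('mid',0,0,.14),('knob',.115,-.077,.149),('fin',0,-.0215,.156),('tab',0,.0295,.158)]:
    c,s=np.cos(1.359),np.sin(1.359); print(n,proj(w,[.486+c*x-s*y,-.115+s*x+c*y,z]))
E
```

```text
[ 0.53357779 -0.06305646  0.30367543] [3.14015356e+00 2.53599619e-03 1.34514865e+00] [-0.41220683  0.34436454  0.55351653  1.76243711 -0.1984843   1.09003444
 -0.01847487] 2.2 [-4.48538189 -8.91330118 -2.83213278]
mid [247.86996261 263.02868913]
knob [338.78155889 135.89474252]
fin [270.7523881  270.82793388]
tab [211.91174767 271.95885339]
```

View pics/w1.png

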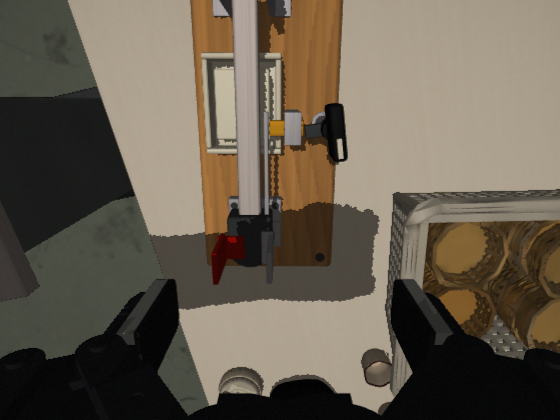

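```bash
python3 - <<'E'
from h import *
a=cv2.imread('pics/w1.png')[95:295,195:365]
cv2.imwrite('pics/c3.png',cv2.resize(a,None,fx=3,fy=3,interpolation=cv2.INTER_CUBIC))
E
```

```text
(no output)
```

View pics/c3.png

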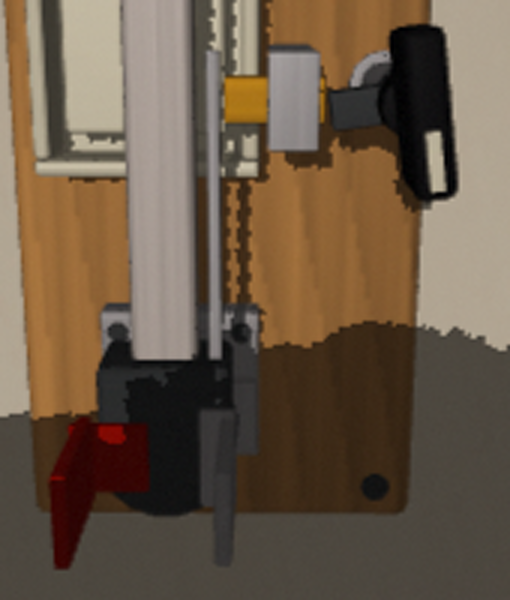

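```bash
cat >> h.py <<'E'
def c3(p): return ((p[0]+.5)/3-.5+195,(p[1]+.5)/3-.5+95)
E
python3 - <<'E'
from h import *
f=load('top0');s=load('side0');w=load('w1')
def go(n,a,b,c,z):
    X=tri([(w,c3(a)),(f,c1(b)),(s,c2(c))]) ; print(n,X,'w@z',atz(w,c3(a),z),'ws',tri([(w,c3(a)),(s,c2(c))]))
go('knob',(428,113),(405,128),(440,92),.149)
go('tabTop',(57,520),(590,385),(156,142),.158)
go('finTop',(226,490),(610,292),(256,155),.156)
# board lines in wrist for yaw
for nm,a,b,z in(('boardL',(22,200),(38,500),.018),('boardR',(425,150),(407,500),.018),('armL',(124,20),(134,350),.098),('armR',(193,20),(198,350),.098)):
    A=atz(w,c3(a),z);B=atz(w,c3(b),z); d=A-B; print(nm,np.arctan2(d[1],d[0]),A[:2],B[:2])
A=atz(w,c3((418,30)),.149);B=atz(w,c3((438,196)),.149);d=A-B;print('bar',np.arctan2(d[1],d[0]),np.linalg.norm(d),(A+B)/2)
o=bot.observe();print(o['position'],o['tool_rot'])
E
```

```text
knob [ 0.58501515 -0.01717862  0.15243524] w@z [ 0.58479876 -0.0157658   0.149     ] ws [ 0.58498667 -0.01538898  0.15204136]
tabTop [ 0.45975442 -0.1071021   0.15769008] w@z [ 0.45966108 -0.10547745  0.158     ] ws [ 0.4596092  -0.10565477  0.15756068]
finTop [ 0.50647008 -0.11369193  0.15364926] w@z [ 0.50910422 -0.10748978  0.156     ] ws [ 0.50709417 -0.1086968   0.1535864 ]
boardL 1.3431876648146668 [ 0.4397844  -0.02988877] [ 0.41087245 -0.15471242]
boardR 1.3474345401396486 [ 0.59703045 -0.04422576] [ 0.56436848 -0.1880148 ]
armL 1.3493930226474036 [0.50559312 0.02521624] [ 0.48262177 -0.07683634]
armR 1.352275844329686 [0.52602802 0.02077982] [ 0.50335177 -0.0813349 ]
bar 1.5216358698170456 0.043735126191236026 [ 0.58477504 -0.01624786  0.149     ]
[ 0.53357779 -0.06305646  0.30367543] [3.14015356e+00 2.53599619e-03 1.34514865e+00]
```

arm_command:
  commands:
    - [[13, 10, -15], 0.04, -1]
    - [[13, 10, -20], 0.04, -1]
    - [[13, 10, -20], 0.04, -1]
    - [[12, 8, -20], 0.03, -1]
    - [[0, 0, -15], 0, -1]
    - [[0, 0, -8], 0, -1]
    - [[0, 0, 0], 0, -1]
    - [[0, 0, 0], 0, -1]
    - [[0, 0, 0], 0, -1]
  newtons: 30

```text
clock: 3.1
position: [0.5848, -0.0165, 0.2062]
tool_rot: [3.14, -0.0, 1.509]
force: [0.0, -0.1, -0.0]
grip_width: 0.0857
finger_force: 0.0
```

```bash
python3 - <<'E'
from h import *
snap('wrist','w2')
o=bot.observe();print(o['position'],o['tool_rot'],o['qpos'])
w=load('w2')
p=o['position']
print('pad midpoint proj',proj(w,[p[0],p[1],.149]),'knob exp',proj(w,[.585,-.0165,.149]))
a=cv2.imread('pics/w2.png')
E
```

```text
[ 0.58476007 -0.01640663  0.20613471] [ 3.14045341e+00 -2.95116329e-04  1.50958935e+00] [-0.38384331  0.52428013  0.44668327  1.75359452 -0.27458831  0.92454893
  0.11579612]
pad midpoint proj [285.11797048 234.75288615] knob exp [285.53826004 234.87893253]
```

View pics/w2.png

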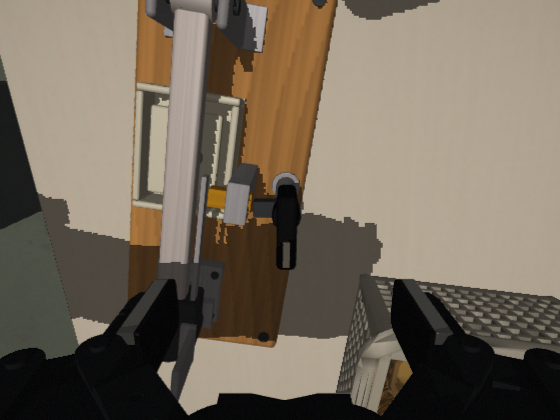

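```bash
python3 - <<'E'
from h import *
w=load('w2');v=load('w1')
print(tri([(v,(395,194)),(w,(362,278))]),tri([(v,(427,225)),(w,(375,350))]))
s=load('side0');f=load('top0')
print(tri([(v,(395,194)),(s,(302,213))]))
X=[.642,-.02,.12];print(proj(w,X),proj(s,X))
E
```

```text
[ 0.65672489 -0.11801221  0.01558647] [ 0.64646362 -0.11332626  0.13474042]
[ 0.61835495 -0.08461627  0.12241427]
[372.02548589 219.26999301] [315.61381482 203.88529156]
```

```bash
python3 - <<'E'
from h import *
w=load('w1');s=load('side0');f=load('top0')
print(tri([(f,c1((390,205))),(s,c2((365,180)))]),tri([(w,c3((295,100))),(s,c2((365,180)))]),tri([(w,c3((318,150))),(s,c2((383,186)))]))
for z in(.1,.11,.12): print(z,[np.round(proj(s,np.r_[atz(w,c3(p),z)[:2],z])*5.5-np.array([215,175])*5.5) for p in((270,50),(318,50),(270,145),(318,150))])
E
python3 - <<'E'
import cv2
a=cv2.imread('pics/w2.png')[130:290,180:330];b=cv2.imread('pics/side0.png')[185:235,265:305]
a=cv2.resize(a,(450,480),interpolation=cv2.INTER_CUBIC);b=cv2.resize(b,(320,400),interpolation=cv2.INTER_CUBIC)
b=cv2.copyMakeBorder(b,0,80,0,0,cv2.BORDER_CONSTANT);cv2.imwrite('pics/c4.png',cv2.hconcat([a,b]))
E
```

```text
[ 0.55110553 -0.01110164  0.10391332] [ 0.55042049 -0.00863639  0.10271484] [ 0.55710979 -0.02435413  0.10613418]
0.1 [array([359., 171.]), array([388., 174.]), array([344., 192.]), array([373., 196.])]
0.11 [array([360., 152.]), array([388., 155.]), array([344., 172.]), array([373., 176.])]
0.12 [array([360., 132.]), array([387., 135.]), array([345., 152.]), array([373., 156.])]
```

View pics/c4.png

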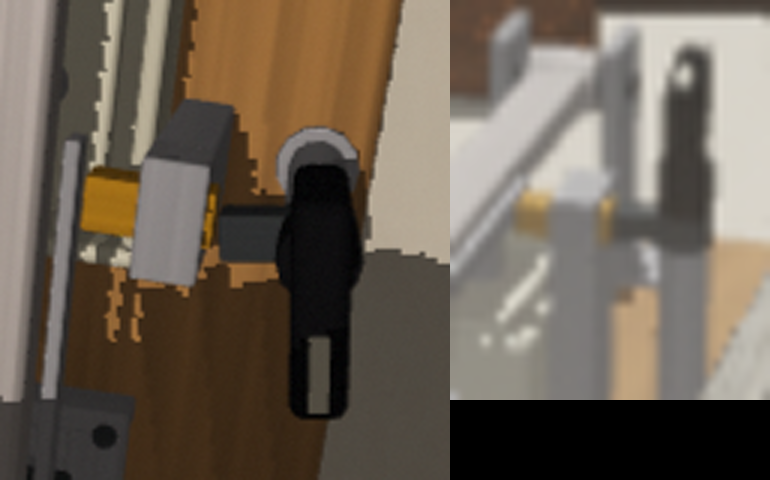

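arm_command:
  commands:
    - [[0, 0, -20], 0, -1]
    - [[0, 0, -20], 0, -1]
    - [[0, 0, -20], 0, -1]
    - [[0, 0, -15], 0, -1]
    - [[0, 0, -9], 0, -1]
    - [[0, 0, 0], 0, -1]
    - [[0, 0, 0], 0, 1]
    - [[0, 0, 0], 0, 1]
    - [[0, 0, 0], 0, 1]
    - [[0, 0, 0], 0, 1]
    - [[0, 0, 0], 0, 1]
    - [[0, 0, 0], 0, 1]
    - [[0, 0, 0], 0, 1]
    - [[0, 0, 0], 0, 1]
    - [[0, 0, 0], 0, 1]
    - [[0, 0, 0], 0, 1]
  newtons: 30

```text
clock: 4.75
position: [0.5858, -0.0163, 0.1218]
tool_rot: [3.139, -0.0, 1.51]
force: [8.2, -0.1, -0.9]
grip_width: 0.0115
finger_force: 34.1
```

arm_command:
  commands:
    - [[1, 0, 0], 0.1, 1]
    - [[0, 0, 0], 0.1, 1]
    - [[0, 0, 0], 0.1, 1]
    - [[0, 0, 0], 0.1, 1]
    - [[0, 0, 0], 0.1, 1]
    - [[0, 0, 0], 0.1, 1]
    - [[0, 0, 0], 0.1, 1]
    - [[0, 0, 0], 0.1, 1]
    - [[0, 0, 0], 0.1, 1]
    - [[0, 0, 0], 0.1, 1]
    - [[0, 0, 0], 0.1, 1]
    - [[0, 0, 0], 0.1, 1]
    - [[0, 0, 0], 0.1, 1]
    - [[0, 0, 0], 0.08, 1]
    - [[0, 0, 0], 0, 1]
    - [[0, 0, 0], 0, 1]

```text
clock: 6.35
position: [0.5861, -0.0164, 0.1217]
tool_rot: [3.141, 0.001, 2.887]
force: [2.1, -0.4, 6.8]
grip_width: 0.0115
finger_force: 35.1
```

```bash
python3 - <<'E'
from h import *
o=bot.observe();print(o['position'],o['tool_rot'],o['qpos'],o['force'],o['moment'])
E
```

```text
[ 0.58606465 -0.01639884  0.12174867] [3.14120019e+00 1.21892505e-03 2.88700021e+00] [-0.08319049  0.59640243  0.01436236  1.80027505 -0.01188777  0.74371785
  1.2536355 ] [ 2.10273966 -0.37626634  6.78066212] [-0.19719529 -0.35914935  0.06129988]
```

arm_command:
  commands:
    - [[0, 0, 0], 0.05, 1]
    - [[0, 0, 0], 0, 1]
    - [[0, 0, 0], 0, 1]

```text
clock: 6.65
position: [0.5861, -0.0164, 0.1217]
tool_rot: [3.141, 0.001, 2.936]
force: [1.8, 0.2, 5.5]
grip_width: 0.0115
finger_force: 35.8
```

```bash
python3 - <<'E'
from h import *
o=bot.observe();print(o['tool_rot'],o['force'],o['moment'])
E
```

```text
[3.14125342e+00 1.28586736e-03 2.93622178e+00] [1.78522983 0.16628882 5.50980521] [-0.21080141 -0.42024084 -0.49224927]
```

arm_command:
  commands:
    - [[0, 0, 0], 0, -1]
    - [[0, 0, 0], 0, -1]
    - [[0, 0, 0], 0, -1]
    - [[0, 0, 0], 0, -1]
    - [[0, 0, 0], 0, -1]
    - [[0, 0, 0], 0, -1]
    - [[0, 0, 15], 0, -1]
    - [[0, 0, 25], 0, -1]
    - [[0, 0, 30], 0, -1]
    - [[0, 0, 30], 0, -1]
    - [[0, 0, 10], 0, -1]
    - [[0, 0, 0], 0, -1]

```text
clock: 7.85
position: [0.5861, -0.0163, 0.2326]
tool_rot: [3.141, 0.002, 2.94]
force: [0.5, 0.5, -0.1]
grip_width: 0.0853
finger_force: 0.0
```

arm_command:
  commands:
    - [[-7, -6, 0], -0.09, -1]
    - [[-7, -6, 0], -0.1, -1]
    - [[-7, -6, 0], -0.1, -1]
    - [[-7, -6, 0], -0.1, -1]
    - [[-7, -6, 0], -0.1, -1]
    - [[-7, -6, 0], -0.1, -1]
    - [[-7, -6, 0], -0.1, -1]
    - [[-7, -6, 0], -0.1, -1]
    - [[-7, -6, 0], -0.1, -1]
    - [[-7, -6, 0], -0.1, -1]
    - [[-7, -6, 0], -0.1, -1]
    - [[-7, -6, 0], -0.1, -1]
    - [[-6, -6, 0], -0.1, -1]
    - [[-6, -6, 0], -0.1, -1]
    - [[-6, -6, 0], -0.1, -1]
    - [[0, -5, 0], -0.1, -1]
    - [[0, 0, 0], 0, -1]
    - [[0, 0, 0], 0, -1]
    - [[0, 0, 0], 0, -1]
  newtons: 50

```text
clock: 9.75
position: [0.4834, -0.111, 0.2308]
tool_rot: [-3.141, 0.0, 1.353]
force: [0.3, -0.3, 0.0]
grip_width: 0.0852
finger_force: 0.0
```

```bash
python3 - <<'E'
from h import *
w=snap('wrist','w3')
o=bot.observe();p=o['position'];print(p,o['tool_rot'],o['qpos'])
c,s=np.cos(1.35),np.sin(1.35)
for n,x,y,z in[('fin',0,-.0215,.156),('tab',0,.0295,.158)]:
    print(n,[proj(w,[.485+c*(x+d)-s*y,-.1125+s*(x+d)+c*y,z]) for d in(-.015,.015)])
E
```

```text
[ 0.48347856 -0.11106327  0.23097676] [-3.14113923e+00  9.22981402e-05  1.35195969e+00] [-0.21138995  0.33924893  0.40472936  1.94841553 -0.16975645  0.88706604
  0.06160766]
fin [array([321.4690885 , 248.55690329]), array([323.0754092 , 203.60529675])]
tab [array([241.70647406, 249.54652335]), array([240.14211109, 204.25385283])]
```

View pics/w3.png

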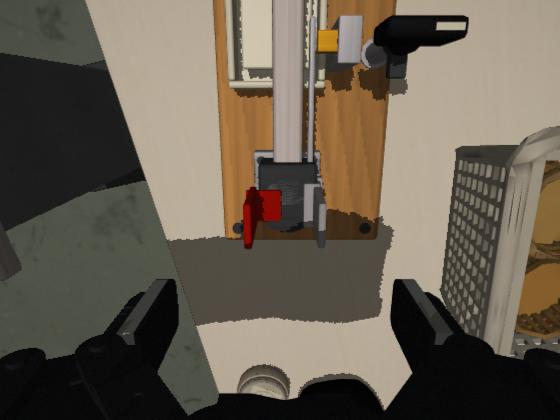

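```bash
python3 - <<'E'
from h import *
w=load('w3');im=w['image'].astype(int)
for r in range(236,252,2):
    row=im[r]; red=np.where((row[:,0]>80)&(row[:,1]<60))[0]
    print(r,red.min() if len(red) else None,red.max() if len(red) else None,[tuple(x) for x in row[312:330:2]])
for u,v,z in((248,245,.158),(322,243,.156)): print(atz(w,(u,v),z))
print([proj(w,[.4835+.0425*k*np.sin(1.352),-.111-.0425*k*np.cos(1.352),.158]) for k in(-1,1)])
E
```

```text
236 244 251 [(np.int64(64), np.int64(44), np.int64(24)), (np.int64(61), np.int64(42), np.int64(23)), (np.int64(46), np.int64(44), np.int64(44)), (np.int64(51), np.int64(48), np.int64(49)), (np.int64(58), np.int64(57), np.int64(56)), (np.int64(59), np.int64(57), np.int64(56)), (np.int64(58), np.int64(55), np.int64(55)), (np.int64(68), np.int64(46), np.int64(25)), (np.int64(69), np.int64(47), np.int64(25))]
238 244 251 [(np.int64(59), np.int64(41), np.int64(21)), (np.int64(58), np.int64(40), np.int64(23)), (np.int64(48), np.int64(43), np.int64(39)), (np.int64(53), np.int64(51), np.int64(51)), (np.int64(60), np.int64(57), np.int64(57)), (np.int64(59), np.int64(57), np.int64(57)), (np.int64(57), np.int64(54), np.int64(54)), (np.int64(64), np.int64(44), np.int64(24)), (np.int64(65), np.int64(45), np.int64(24))]
240 244 251 [(np.int64(82), np.int64(76), np.int64(67)), (np.int64(81), np.int64(77), np.int64(68)), (np.int64(63), np.int64(60), np.int64(55)), (np.int64(54), np.int64(52), np.int64(51)), (np.int64(56), np.int64(55), np.int64(55)), (np.int64(59), np.int64(56), np.int64(56)), (np.i
[... 1630 characters left out ...]
(62)), (np.int64(82), np.int64(76), np.int64(68)), (np.int64(83), np.int64(77), np.int64(68)), (np.int64(82), np.int64(76), np.int64(67))]
250 None None [(np.int64(82), np.int64(77), np.int64(68)), (np.int64(82), np.int64(76), np.int64(68)), (np.int64(83), np.int64(77), np.int64(68)), (np.int64(83), np.int64(77), np.int64(67)), (np.int64(81), np.int64(75), np.int64(66)), (np.int64(81), np.int64(76), np.int64(67)), (np.int64(83), np.int64(77), np.int64(68)), (np.int64(82), np.int64(76), np.int64(67)), (np.int64(81), np.int64(75), np.int64(67))]
[ 0.45761071 -0.11851543  0.158     ]
[ 0.50374055 -0.12814686  0.156     ]
[array([217.17732813, 225.68668106]), array([353.43078889, 225.83041984])]
```

arm_command:
  commands:
    - [[3, -1, -10], 0, -1]
    - [[2, 0, -20], 0, -1]
    - [[0, 0, -20], 0, -1]
    - [[0, 0, -20], 0, -1]
    - [[0, 0, -20], 0, -1]
    - [[0, 0, -14], 0, -1]
    - [[0, 0, -7], 0, -1]
    - [[0, 0, 0], 0, -1]
    - [[0, 0, 0], 0, -1]

```text
clock: 10.7
position: [0.4887, -0.1125, 0.1205]
tool_rot: [3.141, 0.0, 1.35]
force: [-0.3, 0.1, 0.4]
grip_width: 0.0853
finger_force: 0.0
```

arm_command:
  commands:
    - [[0, 0, 0], 0, -0.4]
    - [[0, 0, 0], 0, -0.3]
    - [[0, 0, 0], 0, -0.2]
    - [[0, 0, 0], 0, -0.1]
    - [[0, 0, 0], 0, 0]
    - [[0, 0, 0], 0, 0.1]
    - [[0, 0, 0], 0, 0.2]
    - [[0, 0, 0], 0, 0.4]
    - [[0, 0, 0], 0, 0.6]
    - [[0, 0, 0], 0, 1]
    - [[0, 0, 0], 0, 1]
    - [[0, 0, 0], 0, 1]
    - [[0, 0, 0], 0, 1]
  newtons: 50

```text
clock: 12.0
position: [0.4896, -0.1125, 0.1211]
tool_rot: [3.139, -0.0, 1.35]
force: [3.9, -1.0, 7.8]
grip_width: 0.0392
finger_force: 49.7
```

arm_command:
  commands:
    - [[0.6, 2.6, 10.4], 0, 1]
    - [[0.6, 2.6, 10.4], 0, 1]
    - [[0.8, 3.4, 10.1], 0, 1]
    - [[0.8, 3.4, 10.1], 0, 1]
    - [[0, 0, 0], 0, 1]
    - [[0, 0, 0], 0, 1]

```text
clock: 12.6
position: [0.4923, -0.1002, 0.1616]
tool_rot: [3.139, -0.0, 1.35]
force: [6.6, 1.2, -2.4]
grip_width: 0.0388
finger_force: 53.1
```

```bash
python3 - <<'E'
from h import *
o=bot.observe();print(o['position'],o['force'],o['moment'],o['grip_width'])
E
```

```text
[ 0.49231564 -0.10015541  0.16164459] [ 6.62358486  1.19417407 -2.40888251] [ 0.43148607 -1.23311636 -0.00320054] 0.03881437239156673
```

Forces are small and the arm carries its weight (−2.4 N), so I continue the arc.

arm_command:
  commands:
    - [[1, 4.3, 9.8], 0, 1]
    - [[1, 4.3, 9.7], 0, 1]
    - [[1.1, 5.1, 9.4], 0, 1]
    - [[1.1, 5.1, 9.3], 0, 1]
    - [[1.3, 5.9, 8.9], 0, 1]
    - [[1.3, 5.9, 8.8], 0, 1]
    - [[1.5, 6.6, 8.3], 0, 1]
    - [[1.5, 6.6, 8.3], 0, 1]
    - [[0, 0, 0], 0, 1]
    - [[0, 0, 0], 0, 1]
    - [[0, 0, 0], 0, 1]
    - [[0, 0, 0], 0, 1]

```text
clock: 13.8
position: [0.502, -0.0564, 0.2337]
tool_rot: [3.14, -0.0, 1.35]
force: [9.1, 0.8, -5.5]
grip_width: 0.0391
finger_force: 52.8
```

```bash
python3 - <<'E'
from h import *
o=bot.observe();print(o['position'],o['force'],o['moment'],o['grip_width'],o['finger_force'])
w=snap('wrist','w4');s=snap('side','s4')
a=cv2.resize(w['image'],(400,300));b=cv2.resize(s['image'][140:260,205:365],(400,300),interpolation=cv2.INTER_CUBIC)
cv2.imwrite('pics/c5.png',cv2.hconcat([a,b])[:,:,::-1])
E
```

```text
[ 0.50201385 -0.05640603  0.23372808] [ 9.11072225  0.84879158 -5.53492332] [ 0.19382557 -1.49423026  0.00364053] 0.039072641580524405 52.833325266838074
```

View pics/c5.png

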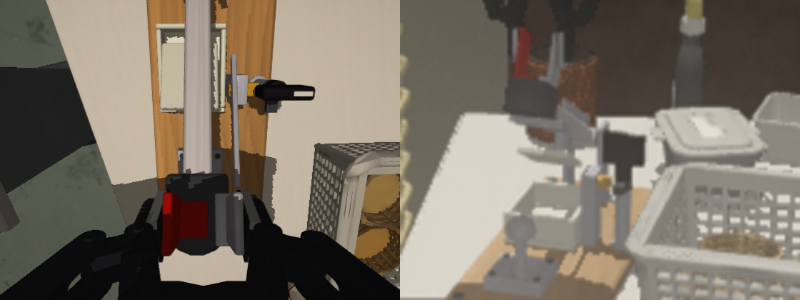

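The composite view shows the arm off its ball stud (stud free at about (520,230) on the right). The red tab and the fin are held between the fingers at about (205,225) on the left, and the knob is square to the arm. The tool rose 113 mm, which puts the arm at about 30°.

```bash
python3 -c "
from workcell import ticket
print(ticket.job_done())"
```

```text
the job is handed in; nothing more can be done
None
```

The job is handed in: I turned the knob a quarter turn anticlockwise to its stop and pulled the latch fully, and the gripper is holding the press arm up at about 30° by the red tab and the fin, with none of the things around it touched.

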